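Set the layout gauge's telescoping arm to the clip and hold it

ROBOT

A 7-joint arm with a two-finger parallel gripper is mounted at the origin on the work surface. World frame = base frame: x ahead of the robot, y to its left, z up, the work surface at z = 0. Lengths are in m, angles in rad, forces in N, time in s.
With the tool pointing down it reaches from about 0.4 to 0.75 m from the base axis. Payload 19.5 kg.
Tool frame: the origin (TCP) lies between the finger pads; the fingertips stand 8 mm ahead of it and the grasp point (between the pads) lies 11 mm behind it; x points along the fingers, y is the direction in which the jaws open and shut, and the axes are right-handed (so a half turn about x gives the same grasp; the last joint's range is limited). The gripper opens to 85 mm and grips with 20 to 120 N. Pads are 22 mm wide; open, the fingers measure 114 mm over their backs; the gripper's body (76 mm by 85 mm) begins 54 mm behind the grasp point. The pads swing forward as they close: fully open they stand 13 mm farther back than shut.
Start: joints at [-1.376, 0.707, -0.028, 1.485, 0.022, 0.951, -0.075], TCP at [0.135, 0.559, 0.239] pointing down, gripper open.
Joint ranges: [-2.71, 2.71], [-0.32, 2.16], [-1.57, 1.52], [0, 2.45], [-1.46, 4.6], [0, 2.02], [-2.83, 2.83]. Speed limits (rad/s): [1.89, 1.89, 2.57, 2.57, 3.01, 3.01, 3.01].

INTERFACE

Orientations are given as a unit quaternion [x, y, z, w].
In Python, from station import * gives the robot as it stands. The module is installed in compiled form; this text tells all that it offers.
- The arm moves only by the shell command python3 -m creep 'ROWS' [FORCE]. ROWS is text: rows parted by semicolons, each of 7 numbers parted by spaces: the opening, from 0 (shut) to 1 (fully open), then the shift along the tool's x, y, z in mm, then the turn, a rotation vector about the tool's x, y, z in degrees. A call has 1 to 12 rows; each row is the pose to reach, as a shift and turn from the pose commanded when the call began, along the tool's axes at that moment; what a row does not reach only later rows make up. A row lasts 1/8 s, in which the tool goes at most 62.5 mm and 10.7 degrees, less where a joint would pass 70% of its speed; a pose out of reach is approached as far as the arm can. A call with a gripper value outside its range is refused whole. The fingers move at their own pace and stop on an object; FORCE is the grip in N (left out, the last holds). Time passes only in rows, so rows that repeat a pose let the fingers close. It gives the time, the measured TCP pose, the force and the opening at its end, in the units of the state.
- observe(): the state, without advancing time (a new reading comes with each control period).
- read_camera(name): name is "scene" or "top" or "wrist"; returns (picture, depth): 420x560x3 uint8, blue, green, red; 420x560 float32, m along the optical axis (not along the pixel's ray), 0 where there is no reading.
- camera_model(name): a dict with "fx", "fy", "cx", "cy" (pixels), "T" (4x4, takes a point from camera to world coordinates); the wrist camera has in their place "hand_eye" (4x4, takes a point from camera to tool coordinates, whose origin is the TCP and whose axes are the tool frame's). Camera axes: x right, y down, z forward; pixel columns grow to the right and rows downward; lengths in m; the calibration is good to about 2 mm. A picture is of the moment at which its call begins: read the wrist's pose just before it. camera_model takes no time and is no camera call.
- finish_job(): hands the job in, once; it reports no verdict.
The state is a dict: "time": time; "qpos": joint angles; "qvel": joint speeds; "effort": joint torques, N m; "tool_pos": TCP position; "tool_rot": TCP orientation; "contact_force": force on the tool from outside, world axes, zero at the start; "wrist_torque": the same for the moment, N m; "finger_gap": opening from 0.0 (shut) to 1.0 (fully open).
Only numpy, scipy, OpenCV 4.12 (cv2) and the standard library are available. Lean on these libraries where they do the work, as an engineer would, in place of code of your own. Each camera call takes 0.05 s, during which the arm holds its last target.

TASK

The layout gauge on the mural sheet is locked shut: press the round lock button on its tube right in (it stays in), then draw the telescoping arm out by its wooden post until the arm's pointer lines up with the rib of the clip on the steel rule. A spring pulls the arm back, so finish while still holding it there, at rest, so that I can draw the line. Do not shift the clip or the cups, jars and other things standing about.

Things in the scene. Friction and masses are not known exactly. Their poses are not given: they have to be found in the camera images.
- button_top (a point): Centre of the top of the lock button: grey, round, 32 mm across, 16 mm proud of the top of the gauge's aluminium tube (tube top 42 mm, button top 58 mm above the table), on the tube's centre line, 105 mm behind the post of the shut arm; its x axis points the way the arm slides out, its z axis up. The tube is 44 mm wide and reaches 40 mm ahead of the button's centre and 125 mm behind it.
- lock_button (a joint): How far the lock button is pressed down, m: 0 = out (arm locked), 0.010 = right in. It has no spring: about 3 N moves it down, and it stays where it is left. The arm is free from 0.006 on.
- post_grip (a point): Grip point on the axis of the arm's upright plain wooden post, 80 mm above the table; its x axis points the way the arm slides out, its z axis up. The post is 20 mm thick along x, 24 mm across (y) and stands clear from 44 to 102 mm above the table. Below it is a black head block, 36 x 40 mm, top at 44 mm, with a pencil stub, top at 46 mm, at its nose.
- slide_arm: The telescoping arm (steel bar, head block, post, pointer; about 0.25 kg). Origin on the post's axis at table height; its x axis points the way the arm slides out, its z axis up. It moves only along x, 0 (shut, as at the start) to 160 mm out. While the lock button is out it cannot slide; once free, a spring pulls it back in with about 3.5 N when shut, 5 N at 140 mm out.
- pointer_tip (a point): Tip of the arm's pointer: a steel sliver 4 mm wide that sticks out of the head block sideways (+y) over the rule, 25 mm above the table. It is level with the post's axis along x, 38 mm to its side (+y); its x axis points the way the arm slides out, its z axis up.
- clip_mark (a point): The mark to set to: inner end of the clip's rib, on the pointer tip's path, 50 to 135 mm out from the shut arm's pointer; its x axis points the way the arm slides out, its z axis up. The clip is dark steel, 22 mm along x, top at 28 mm, with a 4 mm wide rib across its middle up to 34 mm. It sits on the outer half of the steel rule beside the arm (+y; 30 x 285 mm, top at 20 mm) and shifts if pushed with 15 N.
- cup_clear_mid (a point): Bystander: clear plastic cup, 72 mm across, 95 mm high; point half-way up.
- cup_brown_mid (a point): Bystander: brown plastic cup, 72 mm across, 95 mm high; point half-way up.
- jar_mid (a point): Bystander: white jar, 76 mm across, 120 mm high; point half-way up.
- brush_mid (a point): Bystander: paint brush lying flat, about 200 mm long along its x; point 8 mm above the table.
- eraser_mid (a point): Bystander: white eraser block 50 x 24 x 14 mm; point at its centre.
- water_pot_mid (a point): Bystander: grey plastic pot, 90 mm across, 100 mm high; point half-way up.
- tin_mid (a point): Bystander: metal tin, 74 mm across, 100 mm high; point half-way up.

How it is judged:
By the outcome, as a careful person would: the job done as asked, in the order asked, and still so for the second after the job is handed in, while the arm keeps its last pose, push and grip.
It also fails if it takes over 38 s, if anything falls off the work surface, if the arm or the gripper's body presses on something with over 40 N, if the wrist force passes 120 N, or if a joint passes its speed limit or range.

## Working session

There is one attempt and no reset: what is moved stays moved. The work goes in short steps, Python scripts to look and compute and a shell command to move; the robot and the scene stay as the last step left them, time stands still between calls to the robot, and variables do not carry over. Pictures are saved under pics/ and viewed, and the job is handed in when it is done.

```bash
mkdir -p pics
python3 - <<'E'
from station import *
import cv2,numpy as np
s=observe();print(s)
for n in ("scene","top","wrist"):
    p,d=read_camera(n);cv2.imwrite(f"pics/{n}0.png",p);np.save(f"pics/{n}0.npy",d);m=camera_model(n);print(n,m)
E
```

```text
{'time': 0.0, 'qpos': array([-1.3757273 ,  0.70708654, -0.02761564,  1.48501339,  0.02197692,
        0.95088959, -0.07546446]), 'qvel': array([-2.20877215e-03, -7.56672088e-05,  5.21756590e-05, -5.98812228e-04,
       -5.89704359e-04, -8.76242274e-04, -3.62997249e-04]), 'effort': array([ 1.02692622e-03, -8.83195925e+01,  1.23449899e+00, -2.36172777e+01,
        1.68498920e-02,  6.41810402e-03, -1.22511443e-05]), 'tool_pos': array([0.13480888, 0.55870623, 0.23883352]), 'tool_rot': array([ 0.08312232,  0.70219793, -0.08389279,  0.70211876]), 'contact_force': array([0.88267557, 0.34732961, 0.37436811]), 'wrist_torque': array([ 0.02336585, -0.05922336, -0.01549926]), 'finger_gap': 0.9994037994188968}
scene {'fx': 400.5117287703428, 'fy': 400.5117287703428, 'cx': 283.27153142930194, 'cy': 212.5015967297969, 'T': array([[-0.64070921,  0.64027807, -0.42371653,  0.99193762],
       [ 0.76762714,  0.54533987, -0.33667938,  0.37732935],
       [ 0.0155011 , -0.54096989, -0.8408991 ,  0.97080726],
       [ 0.        ,  0.        ,  0.        ,  1.        ]])}
top {'fx': 382.04016762960396, 'fy': 382.04016762960396, 'cx': 278.03439066078835, 'cy': 208.75284356081684, 'T': array([[-0.00871806, -0.98750289,  0.15735956,  0.40314538],
       [-0.99963175,  0.01265067,  0.02400694,  0.0021327 ],
       [-0.02569762, -0.15709232, -0.98724953,  1.07933718],
       [ 0.        ,  0.        ,  0.        ,  1.        ]])}
wrist {'fx': 298.40014403448805, 'fy': 298.40014403448805, 'cx': 280.91674310024655, 'cy': 212.60189877029072, 'hand_eye': array([[-2.29976692e-05, -2.81207681e-01,  9.59646935e-01,
        -1.34586790e-01],
       [ 9.99999942e-01,  3.20019199e-04,  1.17740724e-04,
        -4.77306481e-04],
       [-3.40215040e-04,  9.59646882e-01,  2.81207657e-01,
        -7.14399020e-02],
       [ 0.00000000e+00,  0.00000000e+00,  0.00000000e+00,
         1.00000000e+00]])}
```

View pics/scene0.png

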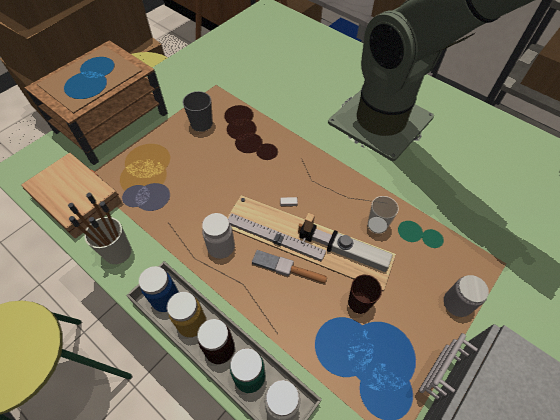

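View pics/top0.png

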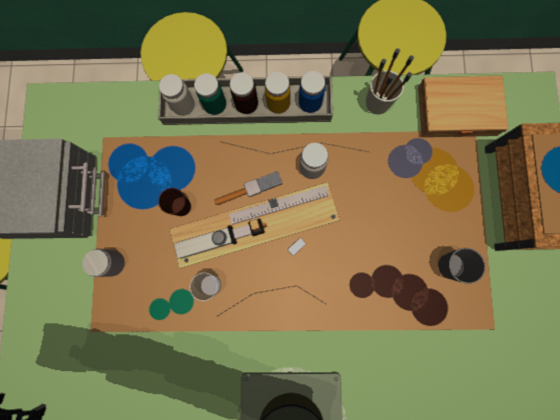

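View pics/wrist0.png

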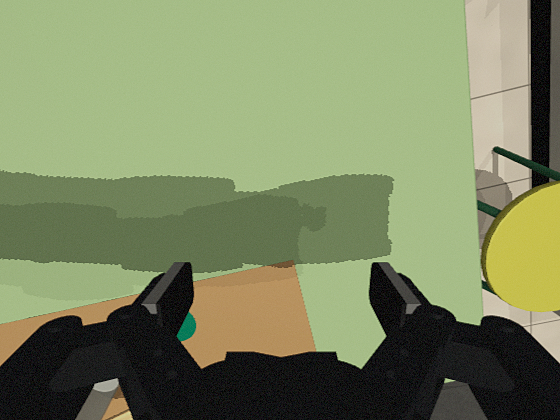

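Overview: the gauge is near (175–340, 190–265) in top view, button around (219,238), post around (257,228), clip around (273,203). Now zooming in.

Run:
```python
import cv2
p=cv2.imread('pics/top0.png');cv2.imwrite('pics/topz.png',cv2.resize(p[170:310,155:345],None,fx=4,fy=4,interpolation=cv2.INTER_CUBIC))
p=cv2.imread('pics/scene0.png');cv2.imwrite('pics/scenez.png',cv2.resize(p[185:325,220:410],None,fx=4,fy=4,interpolation=cv2.INTER_CUBIC))
```

```text
(no output)
```

View pics/topz.png

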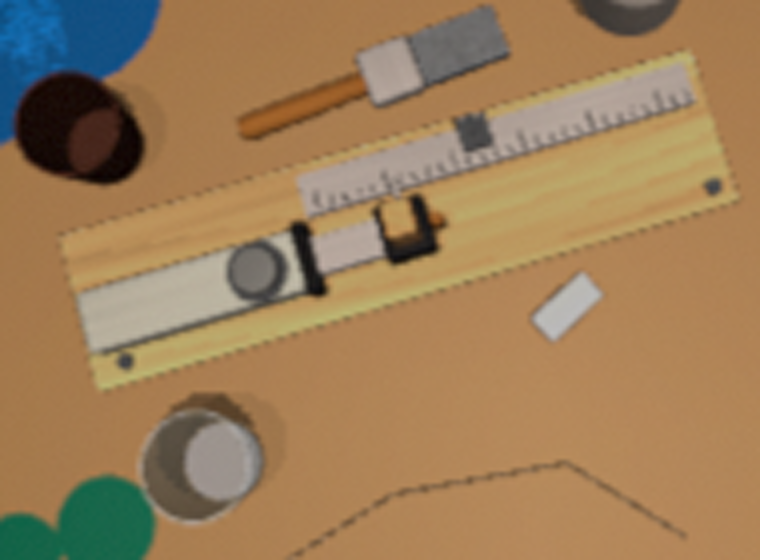

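View pics/scenez.png

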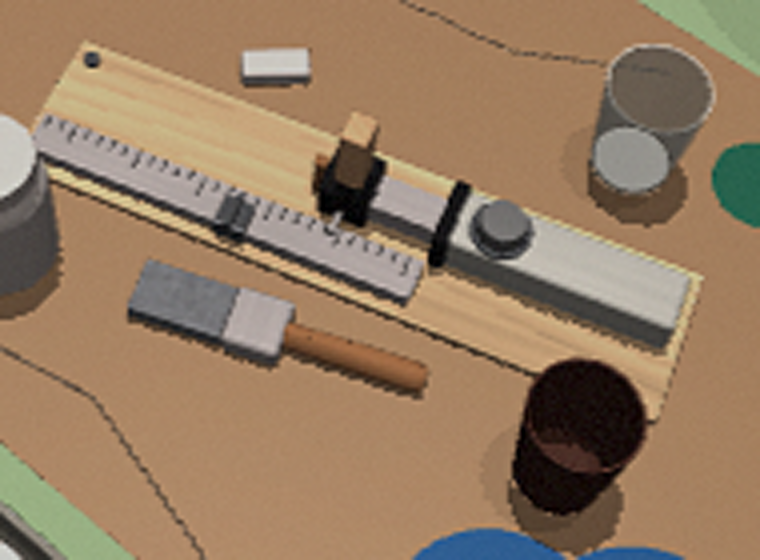

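```bash
cat > h.py <<'E'
from station import *
import numpy as np
def ray(n,u,v,z):
    m=camera_model(n);d=m['T'][:3,:3]@np.array([(u-m['cx'])/m['fx'],(v-m['cy'])/m['fy'],1]);o=m['T'][:3,3]
    return o+d*(z-o[2])/d[2]
tz=lambda a,b,z:ray('top',155+(a+.5)/4-.5,170+(b+.5)/4-.5,z)
sz=lambda a,b,z:ray('scene',220+(a+.5)/4-.5,185+(b+.5)/4-.5,z)
E
python3 - <<'E'
from h import *
np.set_printoptions(precision=4,suppress=True)
b1=tz(254,270,.058);b2=sz(505,219,.058);print('button',b1,b2)
p1=tz(399,217,.102);p2=sz(359,129,.102);print('post',p1,p2, np.linalg.norm((p1-b1)[:2]),np.linalg.norm((p2-b2)[:2]))
c1=tz(475,131,.034);c2=sz(237,212,.034);print('clip rib',c1,c2)
ang=lambda d:np.degrees(np.arctan2(d[1],d[0]))
print(ang(p1-b1),ang(p2-b2))
print('board top edge',ang(tz(692,52,.015)-tz(60,235,.015)),'bot',ang(tz(738,198,.015)-tz(100,388,.015)))
print('tip',sz(336,229,.025))
print('tube', ang(tz(305,293,.042)-tz(92,352,.042)))
for n,a,z in (('cupc',(202,465),.095),('brown',(70,122),.095),('eraser',(567,307),.014)): print(n,tz(*a,z))
print('jar',ray('top',314,155,.12),'brushend',tz(245,127,.01))
E
```

```text
button [0.4908 0.1887 0.058 ] [0.4901 0.1894 0.058 ]
post [0.5202 0.0873 0.102 ] [0.521 0.089 0.102] 0.10556609453065621 0.10503333707359812
clip rib [0.5879 0.0404 0.034 ] [0.5888 0.0445 0.034 ]
-73.82387060862156 -72.91643267518752
board top edge -74.34644103152463 bot -74.02324631666626
tip [0.5519 0.1003 0.025 ]
tube -75.10743691379507
cupc [0.364  0.2131 0.095 ]
brown [0.5867 0.3054 0.095 ]
eraser [ 0.4665 -0.022   0.014 ]
jar [ 0.6961 -0.0691  0.12  ] brushend [0.5972 0.2055 0.01  ]
```

```bash
cat >> h.py <<'E'
from scipy.spatial.transform import Rotation as R
np.set_printoptions(precision=4,suppress=True)
TH=np.radians(-74.0)
SX=np.array([np.cos(TH),np.sin(TH),0])
def plan(target,sgn=1):
    s=observe();r=R.from_quat(s['tool_rot']);M=r.as_matrix()
    y=sgn*SX;x=np.array([0,0,-1.]);W=np.c_[x,y,np.cross(x,y)]
    print('t',s['time'],'pos',s['tool_pos'],'F',s['contact_force'],'gap',s['finger_gap'],'q',s['qpos'])
    print('shift mm',M.T@(np.array(target)-s['tool_pos'])*1000,'turn deg',np.degrees((r.inv()*R.from_matrix(W)).as_rotvec()))
E
python3 - <<'E'
from h import *
plan([.4905,.189,.110],1);plan([.4905,.189,.110],-1)
E
```

```text
t 0.15 pos [0.1348 0.5588 0.2389] F [-0.6749  0.8055 -0.2087] gap 0.9996178230270294 q [-1.3757  0.7069 -0.0276  1.4849  0.022   0.9509 -0.0755]
shift mm [ 129.2038 -275.8913  432.4712] turn deg [150.4321   0.0658   0.0136]
t 0.15 pos [0.1348 0.5588 0.2389] F [-0.6749  0.8055 -0.2087] gap 0.9996178230270294 q [-1.3757  0.7069 -0.0276  1.4849  0.022   0.9509 -0.0755]
shift mm [ 129.2038 -275.8913  432.4712] turn deg [-29.5679  -0.0102   0.049 ]
```

```bash
python3 -m creep '0 2 -10 16 -1 0 0; 0 10 -30 47 -3 0 0; 0 20 -55 86 -6 0 0; 0 30 -82 128 -9 0 0; 0 40 -110 172 -12 0 0; 0 40 -138 216 -15 0 0; 0 40 -166 260 -18 0 0; 0 40 -194 304 -21 0 0; 0 40 -222 348 -24 0 0; 0 40 -246 386 -27 0 0; 0 40 -265 415 -29 0 0; 0 40 -276 432 -29.6 0 0' 40
python3 -m creep '0 0 0 0 0 0 0; 0 0 0 0 0 0 0'
python3 - <<'E'
from h import *
plan([.4905,.189,.076],-1)
import cv2
p,d=read_camera('wrist');cv2.imwrite('pics/w1.png',p)
p,d=read_camera('scene');cv2.imwrite('pics/s1.png',p)
E
```

```text
time: 1.65
tool_pos: [0.4911, 0.1876, 0.199]
tool_rot: [-0.098, 0.7, 0.098, 0.7]
contact_force: [-0.6, 0.3, 0.0]
finger_gap: 0.0
time: 1.9
tool_pos: [0.4895, 0.19, 0.1992]
tool_rot: [-0.099, 0.7, 0.099, 0.7]
contact_force: [0.0, -0.5, -0.0]
finger_gap: -0.002
t 1.9 pos [0.4895 0.19   0.1992] F [ 0.0424 -0.4585 -0.0028] gap -0.0017341359579221758 q [-0.2697  0.6961 -0.2955  1.7168  0.2713  0.7693  1.1548]
shift mm [123.2467  -1.2322   0.7252] turn deg [ 0.0661 -0.0206 -0.0179]
```

View pics/w1.png

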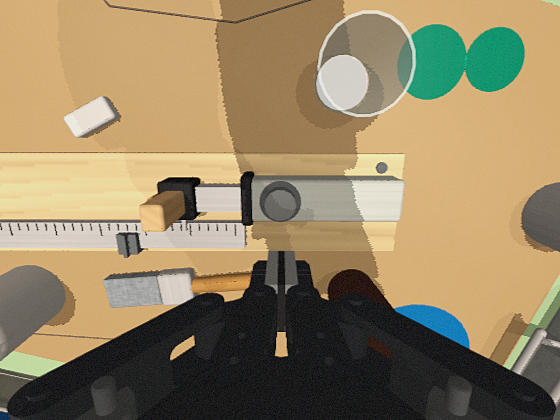

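Wrist view: the gauge lies level in the image; button top (280,200), post top (~155,215), clip rib (~128,243), everything clear of the closed fingers.

```bash
cat >> h.py <<'E'
def wray(s,u,v,z):
    m=camera_model('wrist');Rw=R.from_quat(s['tool_rot']).as_matrix();H=m['hand_eye']
    o=Rw@H[:3,3]+s['tool_pos'];d=Rw@H[:3,:3]@np.array([(u-m['cx'])/m['fx'],(v-m['cy'])/m['fy'],1])
    return o+d*(z-o[2])/d[2]
E
python3 - <<'E'
from h import *
import cv2
s=observe()
print('button',wray(s,280,200,.058))
a=wray(s,20,153,.015);b=wray(s,400,153,.015);print('edge ang',np.degrees(np.arctan2(*(a-b)[1::-1])))
print('clip',wray(s,128,240,.034))
p=cv2.imread('pics/w1.png');cv2.imwrite('pics/w1z.png',cv2.resize(p[160:270,90:300],None,fx=3.8,fy=3.8,interpolation=cv2.INTER_CUBIC))
E
```

```text
button [0.4867 0.1879 0.058 ]
edge ang -73.8844534586267
clip [0.5804 0.0445 0.034 ]
```

View pics/w1z.png

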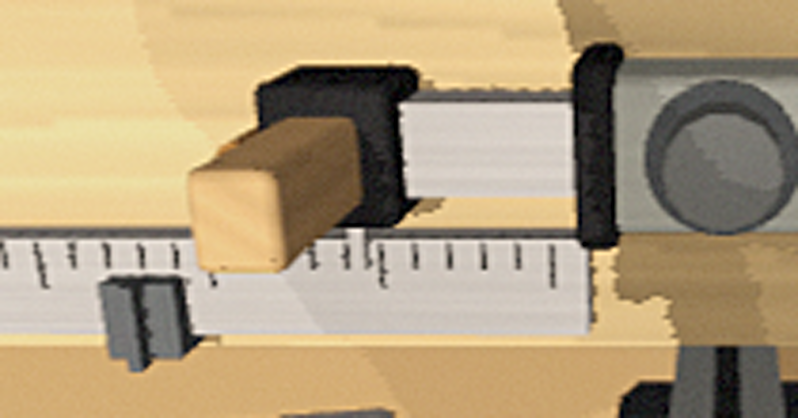

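Run:
```python
from h import *
s=observe()
w=lambda a,b,z:wray(s,90+(a+.5)/3.8-.5,160+(b+.5)/3.8-.5,z)
SY=np.array([-SX[1],SX[0],0])
B=w(727,168,.058)
for n,q in (('button',B),('post',w(237,220,.102)),('tip',w(357,262,.025)),('tipbase',w(357,235,.025)),('rib in',w(138,281,.034)),('rib out',w(140,365,.034)),('clipL',w(103,285,.028)),('clipR',w(183,285,.028))):
    print(n,q,'rel button along',(q-B)@SX*1000,(q-B)@SY*1000)
```

```text
button [0.4901 0.1898 0.058 ] rel button along 0.0 0.0
post [0.5192 0.089  0.102 ] rel button along 104.94879570872092 0.23589367524354804
tip [0.5549 0.0975 0.025 ] rel button along 106.66116304097093 36.85075895834074
tipbase [0.5468 0.0959 0.025 ] rel button along 105.92710216544475 28.66299791890838
rib in [0.5737 0.0414 0.034 ] rel button along 165.71339178984437 39.47065582923076
rib out [0.5993 0.0455 0.034 ] rel button along 168.84036804601575 65.20030272055087
clipL [0.5808 0.0293 0.028 ] rel button along 179.26423115424086 42.94640764732138
clipR [0.5744 0.0514 0.028 ] rel button along 156.26733131162206 42.89757436209032
```

```bash
python3 -m creep '0 30 0 0 0 0 0; 0 65 0 0 0 0 0; 0 95 0 0 0 0 0; 0 115 0 0 0 0 0; 0 123 0 0 0 0 0; 0 130 0 0 0 0 0; 0 134 0 0 0 0 0; 0 137 0 0 0 0 0; 0 140 0 0 0 0 0'
python3 -m creep '0 2 0 0 0 0 0; 0 2 0 0 0 0 0; 0 3 0 0 0 0 0; 0 3 0 0 0 0 0'
```

```text
time: 3.12
tool_pos: [0.4902, 0.1894, 0.0595]
tool_rot: [-0.099, 0.7, 0.099, 0.7]
contact_force: [-1.3, 0.7, 2.9]
finger_gap: -0.005
time: 3.62
tool_pos: [0.4901, 0.1892, 0.0563]
tool_rot: [-0.099, 0.7, 0.098, 0.7]
contact_force: [0.5, -0.1, -0.2]
finger_gap: -0.002
```

```bash
python3 -m creep '0 1 0 0 0 0 0; 0 1 0 0 0 0 0'; python3 -m creep '0 1 0 0 0 0 0; 0 1 0 0 0 0 0'
```

```text
time: 3.88
tool_pos: [0.4901, 0.1892, 0.0558]
tool_rot: [-0.099, 0.7, 0.098, 0.7]
contact_force: [-2.5, -1.5, 14.9]
finger_gap: 0.003
time: 4.12
tool_pos: [0.4902, 0.1892, 0.0555]
tool_rot: [-0.099, 0.7, 0.098, 0.701]
contact_force: [-7.6, -2.2, 32.0]
finger_gap: 0.002
```

```bash
python3 -m creep '0 -10 0 0 0 0 0; 0 -40 0 0 0 0 0; 0.3 -75 0 0 0 0 0; 0.6 -95 -20 0 0 0 0; 0.8 -95 -50 0 0 0 0; 0.8 -95 -80 0 0 0 0; 0.8 -95 -100 0 0 0 0; 0.8 -95 -105 0 0 0 0; 0.8 -95 -105 0 0 0 0; 0.8 -95 -105 0 0 0 0'
python3 - <<'E'
from h import *
plan([.520,.0885,.069],-1)
import cv2
p,d=read_camera('wrist');cv2.imwrite('pics/w2.png',p)
E
```

```text
time: 5.38
tool_pos: [0.5188, 0.0893, 0.1493]
tool_rot: [-0.099, 0.7, 0.099, 0.7]
contact_force: [0.4, -0.4, -0.1]
finger_gap: 0.802
t 5.375 pos [0.5188 0.0893 0.1493] F [ 0.3503 -0.3969 -0.1285] gap 0.8021541400684333 q [-0.0712  0.7743 -0.2965  1.7668  0.3431  0.6516  1.2888]
shift mm [80.341  -1.1417  0.8867] turn deg [ 0.0994 -0.0017 -0.0156]
```

View pics/w2.png

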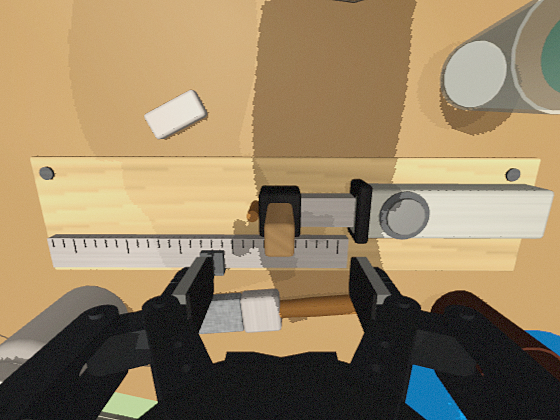

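Wrist view: the button is pressed nearly flush (405,213); the post (280,230) is centred between the open fingers, and nothing lies under them.

```bash
python3 -m creep '0.8 15 -1 1 0 0 0; 0.8 40 -1 1 0 0 0; 0.8 65 -1 1 0 0 0; 0.8 77 -1 1 0 0 0; 0.8 80 -1 1 0 0 0; 0.8 80 -1 1 0 0 0; 0.5 80 -1 1 0 0 0; 0.3 80 -1 1 0 0 0; 0 80 -1 1 0 0 0; 0 80 -1 1 0 0 0; 0 80 -1 1 0 0 0; 0 80 -1 1 0 0 0' 60
python3 - <<'E'
from h import *
plan([.520,.0885,.069],-1)
import cv2
p,d=read_camera('wrist');cv2.imwrite('pics/w3.png',p)
E
```

```text
time: 6.92
tool_pos: [0.5203, 0.0881, 0.0697]
tool_rot: [-0.098, 0.7, 0.099, 0.7]
contact_force: [-2.7, 1.7, 6.4]
finger_gap: 0.226
t 6.925 pos [0.5203 0.0881 0.0697] F [-2.7344  1.6613  6.3926] gap 0.22611417960388255 q [-0.108   0.9068 -0.2251  1.817   0.404   0.4624  1.2373]
shift mm [ 0.6994  0.4565 -0.2127] turn deg [ 0.0414  0.0294 -0.0231]
```

View pics/w3.png

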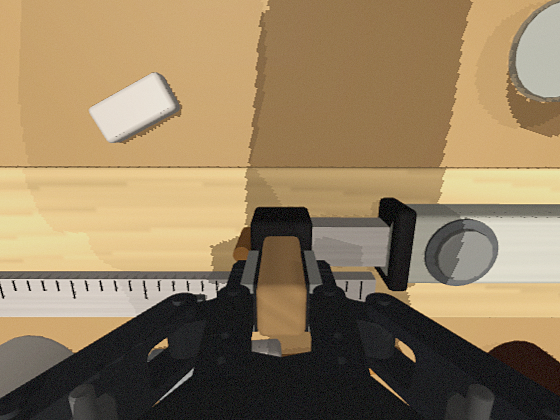

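Post held between the pads (280,290). Drawing out about 52 mm first, then I'll measure.

```bash
python3 -m creep '0 0 -3 0 0 0 0; 0 0 -8 0 0 0 0; 0 0 -15 0 0 0 0; 0 0 -23 0 0 0 0; 0 0 -31 0 0 0 0; 0 0 -39 0 0 0 0; 0 0 -46 0 0 0 0; 0 0 -50 0 0 0 0; 0 0 -52 0 0 0 0; 0 0 -52 0 0 0 0; 0 0 -52 0 0 0 0'
python3 - <<'E'
from h import *
plan([.520,.0885,.069],-1)
import cv2
for n in ('wrist','scene','top'):
    p,d=read_camera(n);cv2.imwrite(f'pics/{n}4.png',p)
    if n!='wrist':
        a=p[190:270,240:370] if n=='scene' else p[170:270,210:340]
        cv2.imwrite(f'pics/{n}4z.png',cv2.resize(a,None,fx=6,fy=6,interpolation=cv2.INTER_CUBIC))
E
```

```text
time: 8.35
tool_pos: [0.5346, 0.0381, 0.0697]
tool_rot: [-0.098, 0.7, 0.099, 0.7]
contact_force: [-2.7, 2.3, 8.0]
finger_gap: 0.23
t 8.35 pos [0.5346 0.0381 0.0697] F [-2.6501  2.3172  7.9845] gap 0.22952860149634696 q [ 0.0006  0.9153 -0.248   1.7865  0.4234  0.492   1.3201]
shift mm [ 0.7326 52.46   -0.1214] turn deg [ 0.0381  0.0175 -0.0237]
```

View pics/scene4z.png

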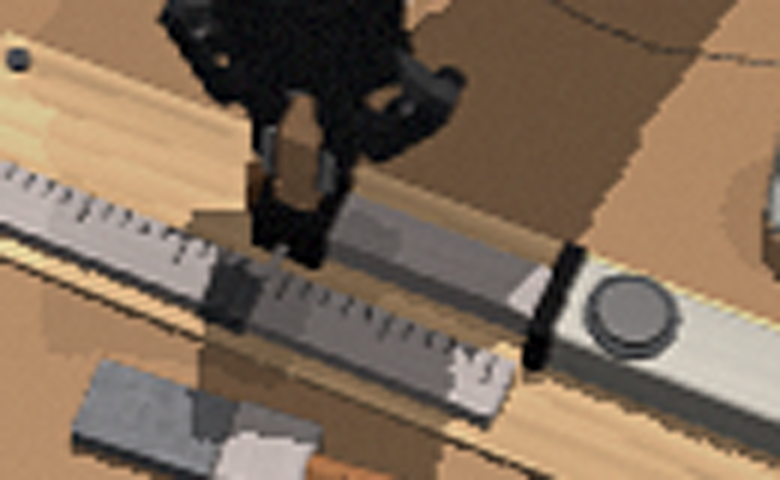

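View pics/wrist4.png

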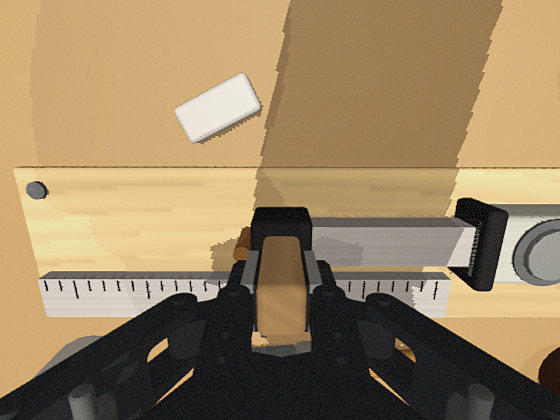

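View pics/top4z.png

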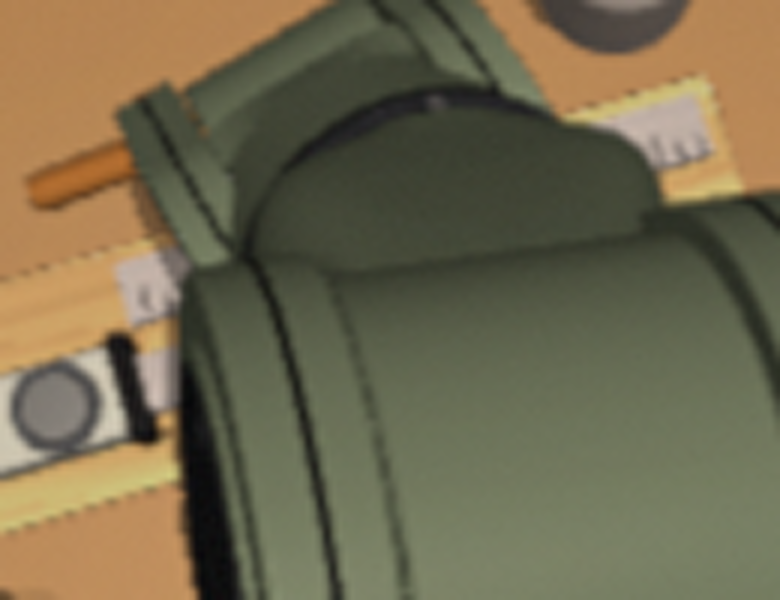

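Run:
```python
import cv2,numpy as np
def g(a): return (255*(a/255.)**.6).astype('uint8')
a=cv2.imread('pics/w2.png')[180:290,180:380];cv2.imwrite('pics/w2z.png',g(cv2.resize(a,None,fx=4,fy=4,interpolation=cv2.INTER_CUBIC)))
a=cv2.imread('pics/scene4.png')[220:250,265:305];b=cv2.imread('pics/scene0.png')[220:250,265:325]
cv2.imwrite('pics/s4zz.png',g(cv2.resize(a,None,fx=16,fy=16,interpolation=cv2.INTER_CUBIC)))
cv2.imwrite('pics/s0zz.png',g(cv2.resize(b,None,fx=13,fy=13,interpolation=cv2.INTER_CUBIC)))
a=cv2.imread('pics/w1.png')[200:265,100:220];cv2.imwrite('pics/w1zz.png',g(cv2.resize(a,None,fx=6.5,fy=6.5,interpolation=cv2.INTER_CUBIC)))
```

```text
(no output)
```

View pics/w2z.png

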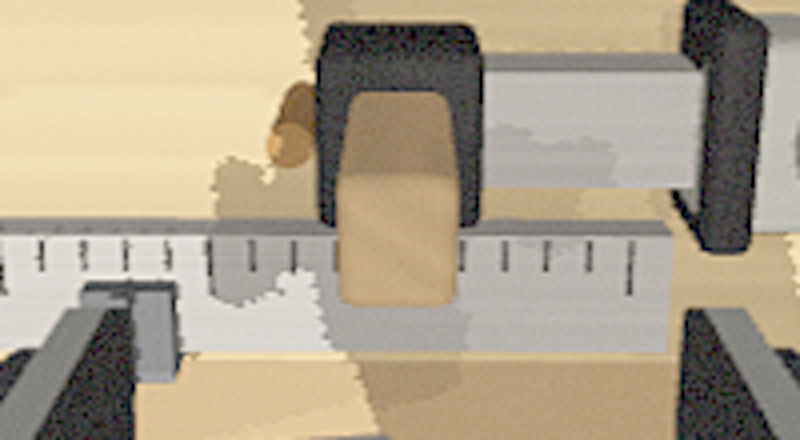

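View pics/s4zz.png

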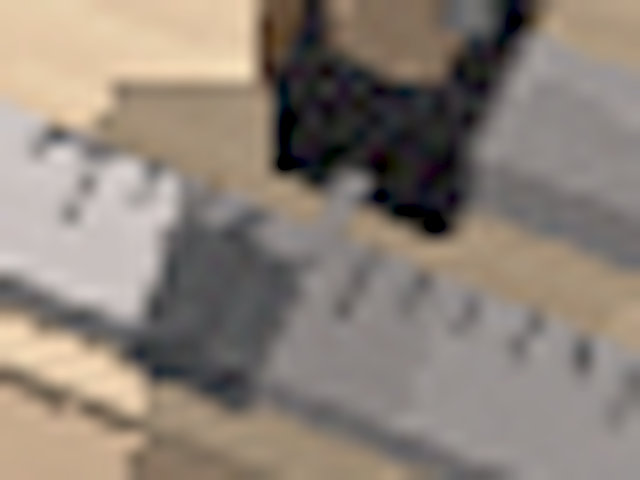

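View pics/s0zz.png

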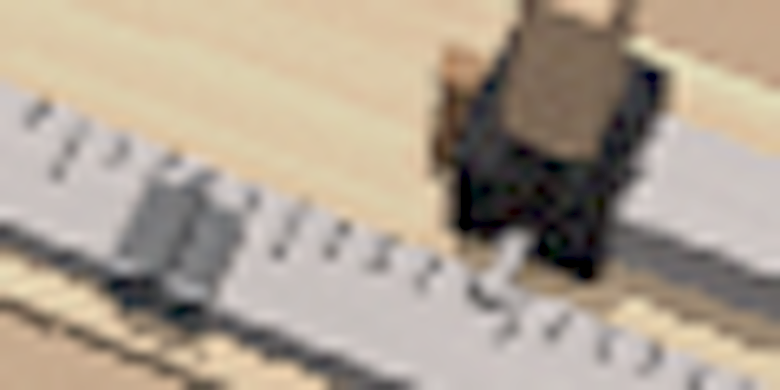

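View pics/w1zz.png

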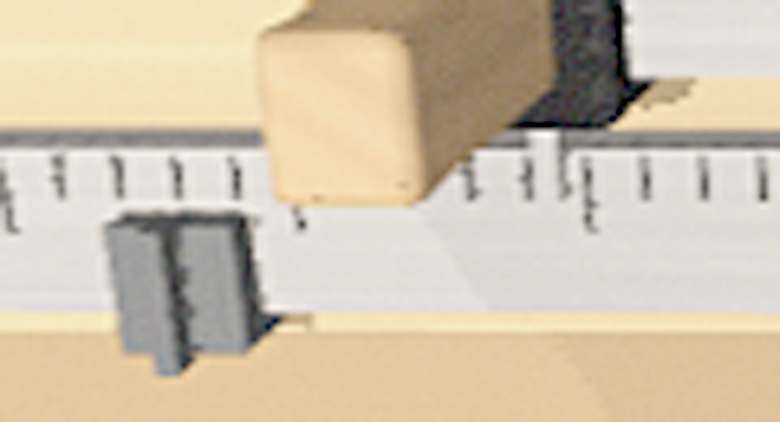

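Run:
```python
from h import *
s2=dict(tool_pos=np.array([.5188,.0893,.1493]),tool_rot=None)
W=np.c_[[0,0,-1],-SX,np.cross([0,0,-1],-SX)]
s2['tool_rot']=R.from_matrix(W).as_quat()
s1=dict(tool_pos=np.array([.4895,.19,.1992]),tool_rot=s2['tool_rot'])
G=np.array([.5203,.0881,0])  # tcp when gripped shut
SY=np.array([-SX[1],SX[0],0])
def r(s,o,f,a,b,z,n):
    q=wray(s,o[0]+(a+.5)/f-.5,o[1]+(b+.5)/f-.5,z);print(n,'%.1f %.1f'%((q-G)@SX*1e3,(q-G)@SY*1e3))
for n,a,b,z in (('head L',318,40,.044),('head R',482,40,.044),('postL',339,240,.102),('postR',459,240,.102),('clipL',83,290,.028),('clipR',177,290,.028),('ribL?',118,286,.034),('ribR?',134,286,.034),('tick',42,255,.02),('tick',632,255,.02)): r(s2,(180,180),4,a,b,z,'w2 '+n)
for n,a,b,z in (('clipL',106,222,.028),('clipR',243,222,.028),('clipLbot',122,350,.028),('clipRbot',245,350,.028),('ribtop inner R',163,215,.034),('rib outer L',155,362,.034),('rib outer R',183,362,.034),('tip L',528,170,.025),('tip R',558,170,.025),('postL',268,120,.102),('postR',420,120,.102),('tick',58,180,.02),('tick',762,180,.02)): r(s1,(100,200),6.5,a,b,z,'w1 '+n)
for n,f,o,pts in (('scene4',16,(265,220),(('tip',330,222,.025),('clip inL',183,203,.028),('clip inR',303,262,.028),('clip outL',150,340,.028),('clip outR',262,378,.028))),('scene0',13,(265,220),(('tip',500,290,.025),('clip inL',155,183,.028),('clip inR',243,215,.028),('clip outL',115,255,.028),('clip outR',205,295,.028)))):
  for k,a,b,z in pts:
    q=ray('scene',o[0]+(a+.5)/f-.5,o[1]+(b+.5)/f-.5,z);print(n,k,'%.1f %.1f'%((q-G)@SX*1e3,(q-G)@SY*1e3))
```

```text
w2 head L 16.7 -22.1
w2 head R -16.9 -22.1
w2 postL 9.6 -1.1
w2 postR -10.0 -1.1
w2 clipL 73.7 40.5
w2 clipR 51.8 40.5
w2 ribL? 63.9 36.9
w2 ribR? 60.3 36.9
w2 tick 85.1 35.1
w2 tick -55.1 35.0
w1 clipL 74.0 40.5
w1 clipR 51.0 40.5
w1 clipLbot 74.8 63.8
w1 clipRbot 53.8 63.8
w1 ribtop inner R 60.9 37.0
w1 rib outer L 66.1 63.3
w1 rib outer R 61.4 63.3
w1 tip L 3.3 32.3
w1 tip R -1.7 32.3
w1 postL 8.0 -0.6
w1 postR -11.1 -0.6
w1 tick 85.7 35.8
w1 tick -34.7 35.8
scene4 tip 52.7 30.3
scene4 clip inL 76.2 38.7
scene4 clip inR 53.0 40.8
scene4 clip outL 70.3 65.1
scene4 clip outR 50.3 63.9
scene0 tip -1.5 34.4
scene0 clip inL 73.2 42.2
scene0 clip inR 53.4 41.6
scene0 clip outL 73.7 61.1
scene0 clip outR 52.9 62.0
```

```bash
python3 -m creep '0 0 -2 0 0 0 0; 0 0 -5 0 0 0 0; 0 0 -8 0 0 0 0; 0 0 -10 0 0 0 0; 0 0 -10.7 0 0 0 0; 0 0 -10.7 0 0 0 0; 0 0 -10.7 0 0 0 0; 0 0 -10.7 0 0 0 0'
python3 - <<'E'
from h import *
import cv2
plan([.520,.0885,.069],-1)
s=observe();print((s['tool_pos']-np.array([.5203,.0881,0]))@SX*1e3)
p,d=read_camera('scene');cv2.imwrite('pics/s5.png',p)
a=(255*(p[215:260,255:315]/255.)**.6).astype('uint8');cv2.imwrite('pics/s5z.png',cv2.resize(a,None,fx=13,fy=13,interpolation=cv2.INTER_CUBIC))
p,d=read_camera('wrist');cv2.imwrite('pics/w5.png',p)
E
```

```text
time: 9.5
tool_pos: [0.5375, 0.0278, 0.0697]
tool_rot: [-0.099, 0.7, 0.099, 0.7]
contact_force: [-3.5, 2.7, 7.5]
finger_gap: 0.222
t 9.5 pos [0.5375 0.0278 0.0697] F [-3.5369  2.697   7.4538] gap 0.2216795689105846 q [ 0.0226  0.9177 -0.2531  1.778   0.4268  0.4999  1.3377]
shift mm [ 0.7363 63.1325 -0.0878] turn deg [ 0.039   0.0123 -0.0225]
62.66555072745861
```

View pics/s5z.png

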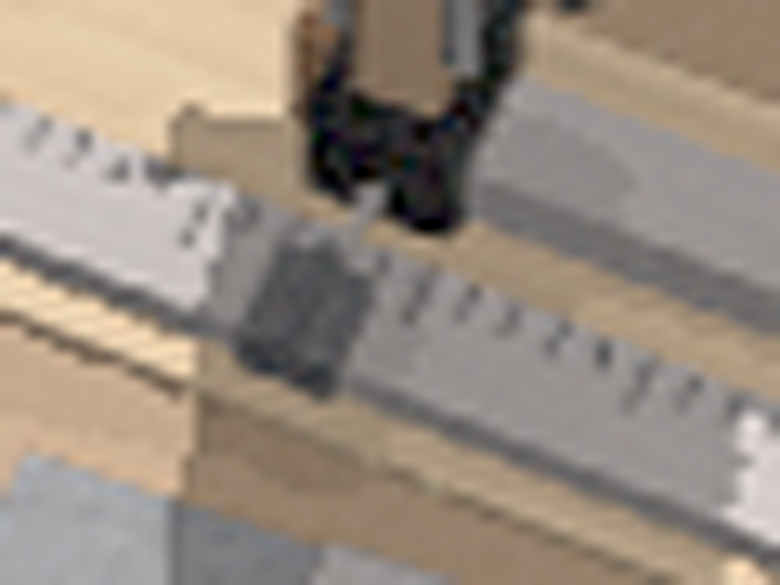

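View pics/w5.png

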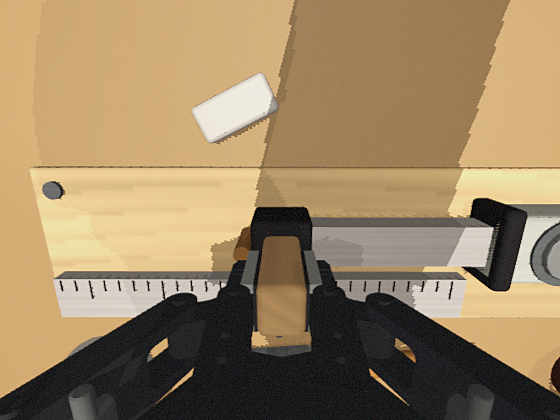

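Run:
```python
from h import *
G=np.array([.5203,.0881,0]);SY=np.array([-SX[1],SX[0],0])
for k,a,b,z in (('ptr',378,187,.025),('ptr',364,212,.025),('ptr',352,236,.025),('clip inL',287,233,.028),('clip inR',373,285,.028),('outL',237,345,.020),('outR',330,390,.02)):
    q=ray('scene',255+(a+.5)/13-.5,215+(b+.5)/13-.5,z);print(k,'%.1f %.1f'%((q-G)@SX*1e3,(q-G)@SY*1e3))
```

```text
ptr 62.2 19.1
ptr 62.4 25.8
ptr 62.3 32.2
clip inL 74.3 38.7
clip inR 52.9 42.7
outL 74.6 63.2
outR 52.7 64.9
```

Scene check: the pointer reads 62.3 mm, and the clip centre reads 63.6 mm here against 62.8 from the wrist view. I'll go 0.5 mm further and settle.

```bash
python3 -m creep '0 0 -0.5 0 0 0 0; 0 0 -0.5 0 0 0 0; 0 0 -0.5 0 0 0 0; 0 0 -0.5 0 0 0 0; 0 0 -0.5 0 0 0 0; 0 0 -0.5 0 0 0 0'
python3 - <<'E'
from h import *
s=observe();print((s['tool_pos']-np.array([.5203,.0881,0]))@SX*1e3,s['finger_gap'],np.abs(s['qvel']).max(),s['contact_force'])
finish_job()
E
```

```text
time: 10.35
tool_pos: [0.5376, 0.0275, 0.0697]
tool_rot: [-0.099, 0.7, 0.099, 0.7]
contact_force: [-3.1, 1.9, 7.4]
finger_gap: 0.225
63.06557477964648 0.22523659736124735 0.0021146728162837443 [-3.0851  1.8861  7.3681]
the job is handed in; nothing more can be done
```

I pressed the lock button right in, then drew the arm out 63.1 mm by its post. I handed the job in at about 10.4 s with the gripper still holding the post, at rest.

- **Button:** the push stopped at 32 N, after about 10 mm of travel. The arm then slid freely.
- **Pointer against the rib:** the two cameras disagree slightly on where the rib is. Measured from the shut pointer, the wrist view puts it at 62.8 mm and the scene camera at 63.3 to 63.6 mm, so I set the pointer between them. It should be right to about 1 mm. I did not take another picture after the last 0.5 mm move.
- **Other things:** the clip measured in the same place before and after, to within about 1 mm. I planned the moves to clear the cups, jars and other things and the pictures showed none touched, but I did not measure each one again at the end.

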